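# Stand the freshly bound book up to dry and start the blower

## Robot

A 6-joint arm with a two-finger parallel gripper is mounted at the origin on the work surface. World frame = base frame: x ahead of the robot, y to its left, z up, the work surface at z = 0. Lengths are in m, angles in rad, forces in N, time in s.
With the tool pointing down it reaches from about 0.25 to 0.85 m from the base axis. Payload 12.5 kg.
Tool frame: the origin (TCP) lies at the very end of the fingers, on their centre line; the grasp point (between the pads) lies 19 mm behind it; z points along the fingers, y is the line along which they close (so a half turn about z gives the same grasp; the last joint's range is limited). The gripper opens to 93 mm and grips with 3 to 60 N. Pads are 15 mm wide; open, the fingers measure 128 mm over their backs; the gripper's body (75 mm by 188 mm) begins 65 mm behind the grasp point.
Start: joints at [-1.196, 0.351, 1.652, -0, 1.139, -0.085], TCP at [0.244, -0.493, 0.219] pointing down, gripper open.
Joint ranges: [-2.75, 2.75], [-0.79, 2.1], [0.01, 2.65], [-1.57, 4.71], [0.07, 3.14], [-2.87, 2.87]. Speed limits (rad/s): [2.22, 2.22, 2.79, 3.14, 3.14, 3.14].

## Interface

Orientations are given as a unit quaternion [w, x, y, z].
In Python, from bench import sensors, optics, ticket gives the robot as it stands.
- The arm moves only by the tool drive_tool, never from a script. Its argument "targets" is one flat list of numbers, 5 for each row, row after row: the finger opening in cm, from 0 to 9.3, then the shift along the world's x, y, z in cm, then the turn about the world's z in rad. A call has 1 to 20 rows; each row shifts and turns the commanded pose from where the row before left it; what a row does not reach is not made up. A row lasts 1/10 s, in which the tool goes at most 50 mm and 8.59 degrees, less where a joint would pass 70% of its speed; a pose out of reach is approached as far as the arm can. A call is refused whole if a number of a shift passes 5 or a number of a turn 0.15, either way. A call with a gripper value outside its range is refused whole. The fingers move at their own pace and stop on an object; "force" is the grip in N (left out, the last holds). Time passes only in rows, so rows that do not move let the fingers close. It gives the time, the measured TCP pose, the force, the opening and the grip force at its end, in the units of the state.
- sensors.sense(): the state, without advancing time (a new reading comes with each control period).
- optics.capture(name): name is "side" or "top" or "wrist"; returns (picture, depth): 400x640x3 uint8, blue, green, red; 400x640 float32, m along the optical axis (not along the pixel's ray), 0 where there is no reading.
- optics.calibration(name): a dict with "fov_y" (degrees; the focal length in pixels is half the picture's height over the tangent of half this angle, whatever the lens; pixels are square), "cx", "cy" (the principal point, pixels), "eye" and "attitude" of the camera in the world. Camera axes: x right, y down, z forward; pixel columns grow to the right and rows downward; lengths in m; the calibration is good to about 2 mm. A picture is of the moment at which its call begins: read the wrist's pose just before it. calibration takes no time and is no camera call; for the wrist camera it gives the pose at the moment of the call.
- ticket.sign_off(): hands the job in; it is judged then, once.
Trained networks look in the newest picture that a camera, given by its name, has taken for a name from the list of things; names that differ only in an ending like _2 or _b are one class to them, and where a whole thing is asked for, a point or a joint stands for the part that bears it (a point fixed in the world has none). Each returns a list of dicts, best first, with "score" (0 to 1); they miss things now and then, are a little off and sometimes report something else, mostly with a low value. They report only what shows in the picture. A call takes as long as a camera call. They do not tell look-alikes from the thing itself.
- optics.masks_of(camera, name): "pixels" (400x640 bool, what is visible of it) and "point" ([row, column] in pixels, amid what is visible of it).
- optics.landmark_of(camera, name): "point" ([row, column] in pixels: a listed point, or the origin of a listed thing).
The state is a dict: "time": time; "joints": joint angles; "dq": joint speeds; "joint_torque": joint torques, N m; "tcp_pos": TCP position; "ee_rot": TCP orientation; "wrist_force": force on the tool from outside, world axes, zero at the start; "ft_torque": the same for the moment, N m; "grip_width": finger opening in m; "grip_force": force on a finger pad.
Only numpy, scipy, OpenCV 4.12 (cv2) and the standard library are available. Lean on these libraries where they do the work, as an engineer would, in place of code of your own. Each camera call takes 0.05 s, during which the arm holds its last target. There are 200 camera calls.

## Task

The small bound book lies flat on the drying stand, one short end sticking out over the open edge of the deck: tip that end up until the book stands upright on its other short end, flat against the stand's two cross bars, and let go of it. Then twist the blower's knob clockwise as far as it goes and let it spring back. Leave the other things on the bench where they are.

Things in the scene. Friction and masses are not known exactly. Their poses are not given: they have to be found in the camera images.
- stand: Fixed drying stand: plywood deck 180 (x) x 220 mm (y), top 50 mm above the bench, with two level cross bars 208 mm long (heights 52 to 90 and 143 to 157 mm above the bench) between posts 165 mm high at y +-98 mm. Origin: on the bench, midway along the bars, under their front faces. x points to the robot's left within 0.25 rad, z up; bars' front faces at x = 0, open edge of the deck at x = -140 mm.
- book: Burgundy leather book, 135 (x) x 98 (y) x 30 mm thick (z), about 0.3 kg. It starts flat on the deck, one short end 30 to 45 mm short of the bars, the other 25 to 40 mm out over the deck's open edge, on the robot's right. Origin: centre of its underside at the start. x points to the overhanging short end, which must end on top; z from underside to upper face.
- book_center (a point): Middle of the book's volume, 15 mm above its origin along its z. It is 67.5 mm from either short end; with the book standing flat against the bars it is 15 mm in front of them and 117.5 mm above the bench.
- blower: Fixed grey bench blower: box 130 (x) x 110 (y) x 85 mm high, round black grilles on both sides, a black bar knob on top, to the left or right of the stand; a glue tank of like size with a plain round cap stands on the other side. Origin: centre of its underside.
- knob_grip (a point): On the axis of the blower's knob, at the height to grip, 108 mm above the bench. The grip is an upright bar 44 mm long, 12 mm thick, spanning 95 to 120 mm above the bench, on a 42 mm disc. At rest the bar lies along the blower's x axis; this point turns with the knob, its x along the bar.
- knob (a joint): Turn of the knob in rad: 0 at rest, grows clockwise seen from above, the stop is at 1.2. A spring (0.02 to 0.16 N m) brings it back to 0.
- jar: Small glue jar, 44 mm across, 48 mm tall, beyond the stand to the left. Bystander.
- brush: Paste brush lying on the bench nearer the robot than the stand, to its right; about 20 cm long, under 30 mm high. Bystander.
- screwdriver: Screwdriver with a green handle, 160 mm long, lying on the bench to the far right. Bystander.
- album: Larger, thin brown book, 160 x 110 x 22 mm, lying flat on the bench to the right of the stand. Bystander.
- weight: Steel binder's weight with a grip, 56 mm across, 64 mm tall, left of the stand. Bystander.
- offcut: Strip of grey board, 150 x 70 x 5 mm, flat on the bench nearer the robot than the stand, to its left. Bystander.
- folder: White bone folder, 150 x 22 x 6 mm, flat on the bench to the far left of the stand. Bystander.
Not all that is in view belongs to the job. What is shaped like the book but purple is not meant.

How it is judged:
On the way, in this order (a step that is already met when the one before it is completed fails the run):
1. the book stands upright on its far short end, flat against the cross bars (angle between book's own x axis and vertical below 0.1 rad and x of book_center in the frame of stand between -0.024 and 0 m and y of book_center in the frame of stand between -0.055 and 0.055 m and z of book_center in the frame of stand between 0.11 and 0.125 m and angle between the z axis of book and the x axis of stand, either way round below 0.15 rad and linear speed of book below 0.02 m/s), for 0.3 s.
2. the blower's knob is twisted clockwise to its stop (value of joint knob above 1.1 rad), for 0.05 s.
At the end, for the whole second after the job is handed in: The book stands at rest on the deck, the end that stuck out on top, within 0.10 rad of upright, its middle no more than 24 mm in front of the cross bars (15 mm when flush), turned no more than 0.15 rad from them, within 55 mm of their midpoint; the knob has sprung back to under 0.12 rad (all of step 1 and value of joint knob below 0.12 rad); the robot touches nothing.
It fails at once if another thing on the bench is shifted by more than 30 mm (distance of any of jar, brush, screwdriver, album, weight, offcut, folder from where it was at the start of the episode above 0.03 m).
It also fails if it takes over 67 s, if anything falls off the work surface, if the arm or the gripper's body presses on something with over 40 N, if the wrist force passes 120 N, or if a joint passes its speed limit or range.

## Working session

There is one attempt and no reset: what is moved stays moved. The work goes in short steps, Python scripts to look and compute and a tool call to move; the robot and the scene stay as the last step left them, time stands still between calls to the robot, and variables do not carry over. Pictures are saved under pics/ and viewed, at most 10 in all, crops included, and the job is handed in when it is done.

Besides the shell and the picture viewer there is one more tool, called after "Emit:" as name(argument=value, ...), one argument or row to a line, values as JSON. drive_tool: Moves the arm, as the interface text tells. Its arguments: {"type":"object","properties":{"targets":{"type":"array"},"force":{"type":"number"}},"required":["targets"]}

```bash
mkdir -p pics
cat > h.py <<'E'
import numpy as np, cv2
from bench import sensors, optics, ticket
from scipy.spatial.transform import Rotation as R
def rot(a):
    a=np.array(a,float)
    return a if a.shape==(3,3) else R.from_quat(np.r_[a[1:],a[0]]).as_matrix()
def cloud(cam):
    c=optics.calibration(cam); img,d=optics.capture(cam)
    f=200/np.tan(np.radians(c['fov_y'])/2)
    v,u=np.mgrid[:400,:640]
    P=np.stack([(u-c['cx'])/f*d,(v-c['cy'])/f*d,d],-1)@rot(c['attitude']).T+np.array(c['eye'])
    P[d==0]=np.nan
    return img,P,c
E
python3 - <<'E'
from h import *
ims=[]
for cam in ['top','side']:
    img,P,c=cloud(cam); print(cam,c); cv2.imwrite(f'pics/{cam}0.png',img); np.save(f'{cam}0.npy',P)
    for n in ['book','stand','blower','knob_grip','album','brush','weight','jar']:
        for m in optics.masks_of(cam,n)[:3]:
            q=P[m['pixels']]; print(n,round(m['score'],2),np.round(m['point']),m['pixels'].sum(),np.round(np.nanmedian(q,0),3),np.round(np.nanpercentile(q,[3,97],axis=0),3).tolist())
s=sensors.sense(); print(s)
E
```

```text
top {'fov_y': 51.52033596717984, 'cx': 324.14741912797786, 'cy': 194.81325645856535, 'eye': array([ 0.38818422, -0.02910759,  1.14903819]), 'attitude': array([-0.03152665,  0.71397725, -0.69892326,  0.02736484])}
book 0.84 [146. 330.] 2030 [ 0.601 -0.033  0.079] [[0.552, -0.097, 0.051], [0.653, 0.031, 0.083]]
book 0.64 [306. 440.] 2039 [ 0.193 -0.335  0.029] [[0.124, -0.389, 0.002], [0.257, -0.283, 0.033]]
book 0.26 [121. 188.] 388 [0.694 0.37  0.005] [[0.624, 0.355, 0.001], [0.76, 0.384, 0.009]]
stand 0.61 [169. 302.] 3942 [0.545 0.038 0.05 ] [[0.464, -0.08, 0.045], [0.685, 0.105, 0.157]]
blower 0.69 [210. 456.] 2548 [ 0.447 -0.357  0.084] [[0.386, -0.422, 0.01], [0.511, -0.305, 0.117]]
blower 0.61 [208. 465.] 205 [ 0.45  -0.361  0.103] [[0.431, -0.383, 0.093], [0.467, -0.348, 0.122]]
knob_grip 0.63 [208. 461.] 234 [ 0.449 -0.361  0.101] [[0.431, -0.385, 0.092], [0.468, -0.347, 0.122]]
album 0.7 [120. 417.] 2352 [ 0.692 -0.271  0.021] [[0.618, -0.326, 0.008], [0.769, -0.216, 0.025]]
album 0.62 [209. 463.] 221 [ 0.45  -0.362  0.103] [[0.431, -0.385, 0.092], [0.469, -0.348, 0.122]]
br
[... 1464 characters left out ...]
]]
{'time': 0.9, 'joints': array([-1.19562523e+00,  3.50686064e-01,  1.65181959e+00, -1.65404247e-05,
        1.13908722e+00, -8.45908784e-02]), 'dq': array([-0.00081476, -0.00094879, -0.00013961, -0.00070484,  0.00100913,
       -0.00159038]), 'joint_torque': array([-1.39138261e-03, -4.97243786e+01, -2.85484225e+01,  6.97785546e-02,
        2.20843835e-02, -4.49966524e-05]), 'tcp_pos': array([ 0.24407038, -0.49285638,  0.21863274]), 'ee_rot': array([ 9.78233714e-07,  9.73692732e-01,  2.27865013e-01, -7.44828341e-06]), 'wrist_force': array([-0.92620169,  1.17936715, -0.64245947]), 'ft_torque': array([-0.0112557 ,  0.03607862,  0.01950012]), 'grip_force': 0.0, 'grip_width': 0.092901606654691}
```

Run:
```python
from h import *
P=np.load('top0.npy'); img=cv2.imread('pics/top0.png')
def rect(sel,name):
    q=P[sel][:,:2]; r=cv2.minAreaRect((q*1000).astype(np.float32)); b=cv2.boxPoints(r)
    print(name,len(q),np.round(r[0],1),np.round(r[1],1),'long dir deg',[round(float(np.degrees(np.arctan2(*(b[i+1]-b[i])[::-1]))),1) for i in (0,1)],np.round(b).tolist())
x,y,z=P[...,0],P[...,1],P[...,2]
box=lambda a,b,c,d,e,f:(x>a)&(x<b)&(y>c)&(y<d)&(z>e)&(z<f)
rect(box(.5,.7,-.12,.05,.074,.088),'book')
rect(box(.42,.75,0,.15,.147,.161),'upper bar')
rect(box(.42,.75,0,.15,.161,.175),'posts')
rect(box(.42,.75,-.15,.2,.044,.056),'deck')
rect(box(.42,.48,-.40,-.32,.112,.126),'knob')
rect(box(.35,.55,-.45,-.27,.078,.09),'blower top')
cv2.imwrite('pics/a.png',cv2.resize(img[70:350,150:550],(800,560)))
```

```text
book 1899 [584.1 -20.8] [132.9 164. ] long dir deg [-78.8, 11.2] [[503.0, 47.0], [535.0, -114.0], [665.0, -88.0], [633.0, 73.0]]
upper bar 372 [560.7  71.2] [207.6  21.9] long dir deg [-75.8, 14.2] [[457.0, 56.0], [463.0, 35.0], [664.0, 86.0], [659.0, 107.0]]
posts 50 [559.8  76.7] [207.7  11.8] long dir deg [-75.8, 14.2] [[458.0, 57.0], [461.0, 45.0], [662.0, 97.0], [659.0, 108.0]]
deck 3383 [578.7   1.6] [220.1 202.1] long dir deg [-75.9, 14.1] [[447.0, 73.0], [497.0, -123.0], [710.0, -70.0], [661.0, 126.0]]
knob 97 [ 449.5 -365.7] [13.3 43.8] long dir deg [-10.3, 79.7] [[427.0, -368.0], [470.0, -376.0], [472.0, -363.0], [429.0, -355.0]]
blower top 1867 [ 449.4 -365.8] [110.9 129.8] long dir deg [-10.5, 79.5] [[375.0, -408.0], [503.0, -432.0], [523.0, -323.0], [396.0, -299.0]]
```

View pics/a.png

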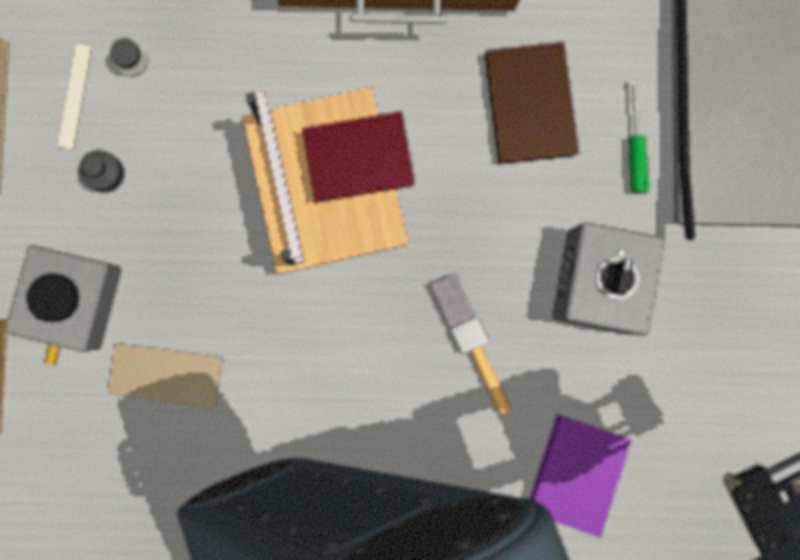

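Run:
```python
from h import *
P=np.load('top0.npy'); img=cv2.imread('pics/top0.png')
a=np.radians(14.1); e=np.array([np.cos(a),np.sin(a)]); n=np.array([-np.sin(a),np.cos(a)])
S=P[...,:2]@n; B=P[...,:2]@e; z=P[...,2]
b,g,r=[img[...,i].astype(int) for i in range(3)]
bk=(r>1.6*g)&(r>1.5*b)&(z>.06)&(z<.1)&(P[...,0]>.45)&(np.abs(P[...,1])<.15)
rc=cv2.minAreaRect((P[bk&(z>.075)][:,:2]*1000).astype(np.float32)); bx=cv2.boxPoints(rc)/1000
print('book',rc,'S',np.round(bx@n,4),'B',np.round(bx@e,4), 'z',np.nanmedian(z[bk]))
near=(P[...,0]>.42)&(P[...,0]<.75)&(np.abs(P[...,1])<.17)
dk=near&(z>.045)&(z<.055)&~bk
print('deck S',np.nanpercentile(S[dk],[.5,2,98,99.5]),'B',np.nanpercentile(B[dk],[.5,2,98,99.5]))
for lo,hi in [(.15,.16),(.161,.17)]:
    m=near&(z>lo)&(z<hi); print(lo,m.sum(),np.nanpercentile(S[m],[1,5,50,95,99]),np.nanpercentile(B[m],[1,99]))
m=near&(z>.135)&(z<.17)
for k in np.arange(.45,.7,.03):
    q=m&(abs(B-k)<.015); print(round(k,2),q.sum(),np.nanpercentile(S[q],[2,50,98]) if q.any() else '')
```

```text
book ((691.232421875, -30.75102996826172), (236.30233764648438, 295.8927917480469), 89.63750457763672) S [-0.2757 -0.3496 -0.1208 -0.0469] B [0.4901 0.7767 0.8357 0.5492] z 0.079694386103914
deck S [-0.21775002 -0.21456953 -0.04078436 -0.03894956] B [0.45238438 0.45431603 0.66779904 0.67058404]
0.15 358 [-0.07815883 -0.07783828 -0.07321142 -0.06858742 -0.0651185 ] [0.45822851 0.66284468]
0.161 50 [-0.06787545 -0.06722067 -0.06214174 -0.05694415 -0.05645874] [0.45801754 0.66506649]
0.45 34 [-0.0770693  -0.066317   -0.05717809]
0.48 65 [-0.0780989  -0.07249085 -0.05737938]
0.51 55 [-0.07813158 -0.07353433 -0.06838272]
0.54 53 [-0.07800306 -0.0732547  -0.06874553]
0.57 52 [-0.07814752 -0.07357528 -0.06862142]
0.6 51 [-0.07814477 -0.07316613 -0.06863909]
0.63 53 [-0.07821561 -0.07375394 -0.06860342]
0.66 73 [-0.07824767 -0.06766202 -0.05688141]
0.69 0
```

Run:
```python
from h import *
P=np.load('top0.npy'); img=cv2.imread('pics/top0.png')
a=np.radians(14.1); e=np.array([np.cos(a),np.sin(a)]); n=np.array([-np.sin(a),np.cos(a)])
z=P[...,2]; b,g,r=[img[...,i].astype(int) for i in range(3)]
bk=(r>1.6*g)&(r>1.5*b)&(z>.075)&(z<.085)&(P[...,0]>.5)&(P[...,0]<.68)&(P[...,1]>-.13)&(P[...,1]<.06)
rc=cv2.minAreaRect((P[bk][:,:2]*1000).astype(np.float32)); bx=cv2.boxPoints(rc)/1000
print(rc,np.round(bx,4).tolist()); print('stand x',np.round(bx@n+.0785,4),'y along bars',np.round(bx@e-.5615,4))
for sx in (-.24,-.20):
  print(sx, (sx-.0785)*n+(np.array(rc[0])/1000@e)*e)
print('yaw now', R.from_quat([0.973692732,0.227865013,0,0]).as_matrix().round(3).tolist())
```

```text
((602.0247802734375, -30.321205139160156), (96.34742736816406, 131.65664672851562), 10.981781959533691) [[0.5422000288963318, 0.025100000202655792], [0.567300021648407, -0.10409999638795853], [0.661899983882904, -0.08579999953508377], [0.6367999911308289, 0.04349999874830246]]
stand x [-0.0292 -0.1607 -0.1659 -0.0345] y along bars [-0.0295 -0.0367  0.0595  0.0667]
-0.24 [ 0.63672288 -0.16846011]
-0.2 [ 0.62697828 -0.12966523]
yaw now [[0.896, 0.444, 0.0], [0.444, -0.896, 0.0], [0.0, 0.0, -1.0]]
```

Emit:
drive_tool(
  targets=[5,3.2,3.025,0,0.113,5,3.2,3.025,0,0.113,5,3.2,3.025,0,0.113,5,3.2,3.025,0,0.113,5,3.2,3.025,0,0.113,5,3.2,3.025,0,0.113,5,3.2,3.025,0,0.113,5,3.2,3.025,0,0.113,5,3.2,3.025,0,0.113,5,3.2,3.025,0,0.113,5,3.2,3.025,0,0.113,5,3.1,3.025,0,0.113,5,0,0,0,0,5,0,0,0,0],
  force=20,
)

```text
time: 2.3
tcp_pos: [0.6272, -0.1293, 0.2182]
ee_rot: [-0.0, 0.615, 0.788, -0.0]
wrist_force: [0.4, -0.3, 0.2]
grip_width: 0.0503
grip_force: 0.0
```

Emit:
drive_tool(
  targets=[5,0,0,-4.1,0,5,0,0,-4.1,0,5,0,0,-4.1,0,5,0,0,-4.2,0,5,0,0,0,0,5,-0.24,0.97,0,0,5,-0.24,0.97,0,0,5,0,0,0,0],
)

```text
time: 3.1
tcp_pos: [0.623, -0.1093, 0.056]
ee_rot: [0.001, 0.615, 0.788, 0.001]
wrist_force: [-0.4, -0.8, 0.0]
grip_width: 0.0502
grip_force: 0.0
```

Run:
```python
from h import *
print(sensors.sense()['tcp_pos'])
img,P,c=cloud('side'); cv2.imwrite('pics/s1.png',cv2.resize(img[120:270,180:400],(800,545)))
```

```text
[ 0.62297868 -0.10934333  0.05601604]
```

View pics/s1.png

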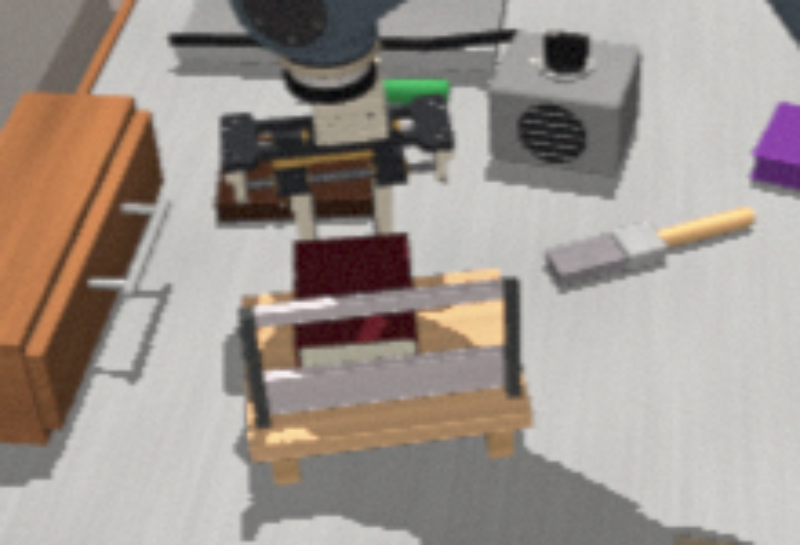

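Emit:
drive_tool(
  targets=[5,-0.12,0.485,-0.3,0,5,-0.12,0.485,0,0,5,-0.12,0.485,0,0,5,-0.12,0.485,0,0,5,-0.12,0.485,0,0,5,-0.12,0.485,0,0,5,-0.05,0.2,0,0,5,0,0,0,0],
)

```text
time: 3.95
tcp_pos: [0.6143, -0.0788, 0.0505]
ee_rot: [-0.0, 0.615, 0.788, -0.0]
wrist_force: [0.5, -0.6, -0.5]
grip_width: 0.0503
grip_force: 0.0
```

Emit:
drive_tool(
  targets=[5,-0.05,0.2,0.1,0,5,-0.05,0.2,0,0,5,-0.024,0.097,0,0,5,0,0,0,0],
)

```text
time: 4.35
tcp_pos: [0.6132, -0.0741, 0.0516]
ee_rot: [-0.0, 0.615, 0.788, 0.0]
wrist_force: [0.4, 0.1, -0.2]
grip_width: 0.0498
grip_force: 0.0
```

Emit:
drive_tool(
  targets=[5,-0.024,0.097,0,0,5,0,0,0,0,5,-0.024,0.097,0,0,5,0,0,0,0],
)

```text
time: 4.75
tcp_pos: [0.6132, -0.0738, 0.0518]
ee_rot: [0.001, 0.615, 0.788, -0.0]
wrist_force: [1.2, -10.5, -2.5]
grip_width: 0.0498
grip_force: 5.2
```

Run:
```python
from h import *
s=sensors.sense();print(s['tcp_pos'],s['wrist_force'])
img,P,c=cloud('side'); cv2.imwrite('pics/s2.png',cv2.resize(img[150:260,220:350],(800,600),interpolation=cv2.INTER_CUBIC))
```

```text
[ 0.61323861 -0.07380164  0.05177021] [  1.18568438 -10.46546842  -2.5121422 ]
```

View pics/s2.png

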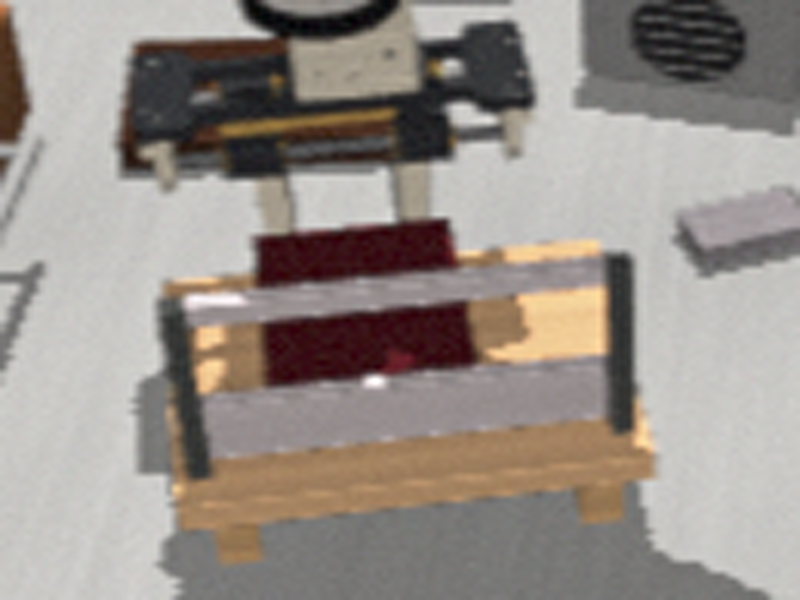

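Emit:
drive_tool(
  targets=[5,-0.012,0.048,0.1,0,5,0,0,0.1,0,5,0,0,0.1,0,5,0,0,0.1,0,5,0,0,0,0],
)

```text
time: 5.3
tcp_pos: [0.6134, -0.0742, 0.0558]
ee_rot: [0.002, 0.615, 0.788, -0.001]
wrist_force: [2.2, -15.0, -4.5]
grip_width: 0.0501
grip_force: 7.6
```

```bash
cat > bk.py <<'E'
from h import *
s=sensors.sense();p=s['tcp_pos'];print(p.round(4),s['wrist_force'].round(1),'S',round(float(-.2436*p[0]+.9699*p[1]+.0785),4))
a=np.radians(14.1); e=np.array([np.cos(a),np.sin(a)]); n=np.array([-np.sin(a),np.cos(a)])
img,P,c=cloud('top')
S=P[...,:2]@n+.0785; B=P[...,:2]@e-.5615; z=P[...,2]; b,g,r=[img[...,i].astype(int) for i in range(3)]
bk=(r>1.6*g)&(r>1.5*b)&(z>.055)&(z<.25)&(np.abs(B)<.1)&(S>-.2)&(S<.03)
A=np.c_[S[bk],B[bk],np.ones(bk.sum())]; co=np.linalg.lstsq(A,z[bk],rcond=None)[0]
print(bk.sum(),'tilt',np.arctan(-co[0]),co,np.percentile(S[bk],[2,98]),np.percentile(B[bk],[2,98]),np.percentile(z[bk],[2,98]))
E
python3 bk.py
```

```text
[ 0.6134 -0.0742  0.0558] [  2.2 -15.   -4.5] S -0.1429
495 tilt 0.042567836637832666 [-0.04259357  0.0001931   0.0792821 ] [-0.05050404 -0.00206803] [-0.02696756  0.0587614 ] [0.07651048 0.0844938 ]
```

Emit:
drive_tool(
  targets=[5,0.008,-0.035,0.25,0,5,0.008,-0.035,0.25,0,5,0.008,-0.03,0.25,0,5,0.006,-0.025,0.25,0,5,0.005,-0.02,0.25,0,5,0,0,0,0],
)

```text
time: 5.95
tcp_pos: [0.6138, -0.0755, 0.0687]
ee_rot: [0.002, 0.615, 0.788, -0.001]
wrist_force: [3.0, -13.9, -3.3]
grip_width: 0.0495
grip_force: 6.8
```

```bash
python3 bk.py
```

```text
[ 0.6138 -0.0755  0.0687] [  3.  -13.9  -3.3] S -0.1443
517 tilt 0.12813484057294286 [-0.12884074 -0.00199055  0.07929458] [-0.05224468 -0.002141  ] [-0.02934314  0.05877033] [0.07712308 0.08780597]
```

```bash
cat > path.py <<'E'
import numpy as np,sys
t0,t1,k=map(float,sys.argv[1:4]); p=2.3
f=lambda t:np.array([-28.2*np.sin(t)-135*np.cos(t)+p*np.cos(t),135*np.sin(t)+1.8*np.cos(t)-p*np.sin(t)])
T=np.linspace(t0,t1,int(k)+1)
D=np.diff([f(t) for t in T],axis=0)/10
print([ (round(-.2436*d[0],3),round(.97*d[0],3),round(d[1],3)) for d in D], T.round(3))
E
python3 path.py .125 .425 6; python3 path.py .425 .925 8;python3 path.py .925 1.425 8
```

```text
[(np.float64(0.01), np.float64(-0.039), np.float64(0.655)), (np.float64(0.002), np.float64(-0.006), np.float64(0.648)), (np.float64(-0.007), np.float64(0.027), np.float64(0.641)), (np.float64(-0.015), np.float64(0.06), np.float64(0.631)), (np.float64(-0.023), np.float64(0.092), np.float64(0.62)), (np.float64(-0.031), np.float64(0.125), np.float64(0.608))] [0.125 0.175 0.225 0.275 0.325 0.375 0.425]
[(np.float64(-0.05), np.float64(0.201), np.float64(0.739)), (np.float64(-0.063), np.float64(0.25), np.float64(0.715)), (np.float64(-0.075), np.float64(0.299), np.float64(0.687)), (np.float64(-0.087), np.float64(0.346), np.float64(0.657)), (np.float64(-0.098), np.float64(0.392), np.float64(0.624)), (np.float64(-0.11), np.float64(0.436), np.float64(0.588)), (np.float64(-0.12), np.float64(0.479), np.float64(0.551)), (np.float64(-0.131), np.float64(0.52), np.float64(0.511))] [0.425 0.488 0.55  0.612 0.675 0.738 0.8   0.862 0.925]
[(np.float64(-0.14), np.float64(0.559), np.float64(0.469)), (np.float64(-0.149), np.float64(0.595), np.float64(0.425)), (np.float64(-0.158), np.float64(0.63), np.float64(0.38)), (np.float64(-0.166), np.float64(0.661), np.float64(0.333)), (np.float64(-0.173), np.float64(0.691), np.float64(0.285)), (np.float64(-0.18), np.float64(0.717), np.float64(0.236)), (np.float64(-0.186), np.float64(0.741), np.float64(0.186)), (np.float64(-0.191), np.float64(0.762), np.float64(0.135))] [0.925 0.988 1.05  1.112 1.175 1.238 1.3   1.362 1.425]
```

Emit:
drive_tool(
  targets=[5,0.006,-0.025,0.33,0,5,0.004,-0.014,0.33,0,5,0.002,-0.006,0.32,0,5,0,0,0.32,0,5,-0.003,0.01,0.32,0,5,-0.004,0.017,0.32,0,5,-0.006,0.025,0.32,0,5,-0.008,0.032,0.31,0,5,0,0,0,0],
)

```text
time: 6.9
tcp_pos: [0.6138, -0.0749, 0.0947]
ee_rot: [0.002, 0.615, 0.788, -0.0]
wrist_force: [1.3, -12.1, -0.7]
grip_width: 0.0499
grip_force: 5.9
```

```bash
python3 bk.py
```

```text
[ 0.6138 -0.0749  0.0947] [  1.3 -12.1  -0.7] S -0.1437
480 tilt 0.3088028157776647 [-3.19007984e-01 -1.01701374e-04  7.95562415e-02] [-0.04920947 -0.00196137] [-0.0287227   0.05930665] [0.07883878 0.09670956]
```

Emit:
drive_tool(
  targets=[5,-0.023,0.092,0.62,0,5,-0.031,0.125,0.61,0,5,-0.05,0.2,0.74,0,5,-0.063,0.25,0.715,0,5,-0.075,0.3,0.69,0,5,-0.087,0.346,0.66,0,5,0,0,0,0],
)

```text
time: 7.65
tcp_pos: [0.6099, -0.0593, 0.135]
ee_rot: [0.0, 0.615, 0.788, 0.0]
wrist_force: [-0.2, 0.7, -0.6]
grip_width: 0.0499
grip_force: 0.0
```

```bash
python3 bk.py
```

```text
[ 0.6099 -0.0593  0.135 ] [-0.2  0.7 -0.6] S -0.1276
75 tilt 0.07199712626113139 [-0.07212179  0.00108867  0.07799922] [-0.02516753 -0.00809951] [0.01631506 0.05998424] [0.07529193 0.08254917]
```

Run:
```python
from h import *
img,P,c=cloud('side'); cv2.imwrite('pics/s3.png',cv2.resize(img[150:260,220:350],(800,600),interpolation=cv2.INTER_CUBIC))
```

```text
(no output)
```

View pics/s3.png

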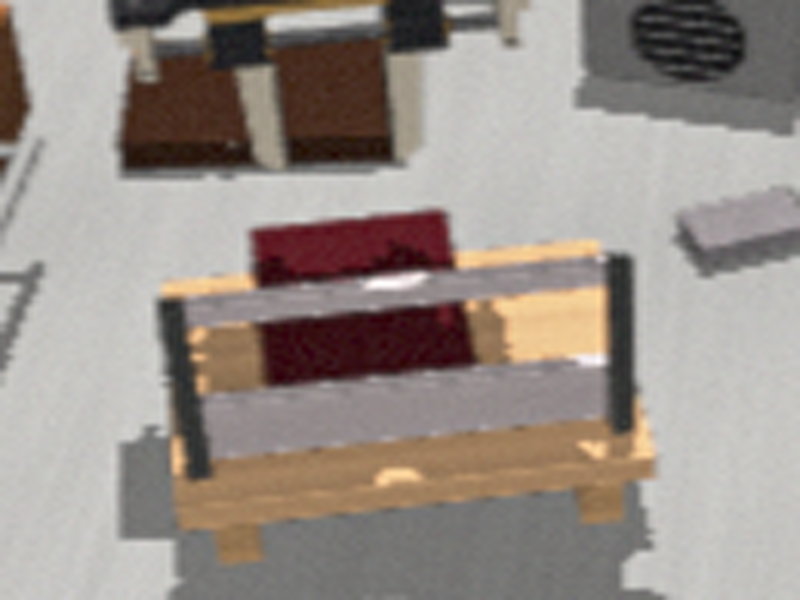

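Emit:
drive_tool(
  targets=[5,0.39,-1.54,0,0,5,0.39,-1.54,0,0,5,0.39,-1.54,0,0,5,0,0,-2.2,0,5,0,0,-2.2,0,5,0,0,-2.1,0,5,0,0,0,0,5,0,0,0,0,5,-0.12,0.485,0,0,5,-0.12,0.485,0,0,5,-0.12,0.485,0,0,5,-0.12,0.485,0,0,5,-0.12,0.485,0,0,5,-0.12,0.485,0,0,5,-0.024,0.097,0,0,5,0,0,0,0],
)

```text
time: 9.35
tcp_pos: [0.6139, -0.0758, 0.0692]
ee_rot: [-0.0, 0.615, 0.788, 0.0]
wrist_force: [-0.6, 0.0, 0.7]
grip_width: 0.0499
grip_force: 0.0
```

```bash
python3 bk.py; sed -i 's/^t0,t1,k=.*/t0,t1,k=map(float,sys.argv[1:4]); p=float(sys.argv[4]); t=20/; s/^f=.*/f=lambda a:np.array([-(30-t)*np.sin(a)-(135-p)*np.cos(a),(135-p)*np.sin(a)+t*np.cos(a)])/; s/^print.*/print([[round(float(v),3) for v in (-.2436*d[0],.97*d[0],d[1])] for d in D])/; s/for t in T/for a in T/' path.py; python3 path.py 0 .3 10 3.3;python3 path.py .3 .7 13 3.3;python3 path.py .7 1.3 20 3.3
```

```text
[ 0.6139 -0.0758  0.0692] [-0.6  0.   0.7] S -0.1446
528 tilt 0.01624979198717227 [-0.01625122 -0.00078244  0.0788976 ] [-0.05284904 -0.00277782] [-0.02847468  0.05996895] [0.07534497 0.08350042]
[[-0.0, 0.0, 0.0], [-0.0, 0.0, 0.0], [-0.0, 0.0, 0.0], [-0.0, 0.0, 0.0], [-0.0, 0.0, 0.0], [-0.0, 0.0, 0.0], [-0.0, 0.0, 0.0], [-0.0, 0.0, 0.0], [-0.0, 0.0, 0.0], [-0.0, 0.0, 0.0]]
[[-0.0, 0.0, 0.0], [-0.0, 0.0, 0.0], [-0.0, 0.0, 0.0], [-0.0, 0.0, 0.0], [-0.0, 0.0, 0.0], [-0.0, 0.0, 0.0], [-0.0, 0.0, 0.0], [-0.0, 0.0, 0.0], [-0.0, 0.0, 0.0], [-0.0, 0.0, 0.0], [-0.0, 0.0, 0.0], [-0.0, 0.0, 0.0], [-0.0, 0.0, 0.0]]
[[-0.0, 0.0, 0.0], [-0.0, 0.0, 0.0], [-0.0, 0.0, 0.0], [-0.0, 0.0, 0.0], [-0.0, 0.0, 0.0], [-0.0, 0.0, 0.0], [-0.0, 0.0, 0.0], [-0.0, 0.0, 0.0], [-0.0, 0.0, 0.0], [-0.0, 0.0, 0.0], [-0.0, 0.0, 0.0], [-0.0, 0.0, 0.0], [-0.0, 0.0, 0.0], [-0.0, 0.0, 0.0], [-0.0, 0.0, 0.0], [-0.0, 0.0, 0.0], [-0.0, 0.0, 0.0], [-0.0, 0.0, 0.0], [-0.0, 0.0, 0.0], [-0.0, 0.0, 0.0]]
```

```bash
sed -i 's/f(t) for/f(a) for/' path.py;python3 path.py 0 .3 10 3.3;python3 path.py .3 .7 13 3.3;python3 path.py .7 1.3 20 3.3
```

```text
[[0.006, -0.023, 0.394], [0.003, -0.012, 0.392], [0.0, -0.0, 0.389], [-0.003, 0.011, 0.387], [-0.006, 0.023, 0.383], [-0.009, 0.034, 0.38], [-0.011, 0.046, 0.376], [-0.014, 0.057, 0.372], [-0.017, 0.069, 0.367], [-0.02, 0.08, 0.362]]
[[-0.023, 0.094, 0.366], [-0.026, 0.105, 0.36], [-0.029, 0.117, 0.354], [-0.032, 0.128, 0.348], [-0.035, 0.14, 0.341], [-0.038, 0.151, 0.334], [-0.041, 0.162, 0.326], [-0.044, 0.173, 0.318], [-0.046, 0.184, 0.31], [-0.049, 0.195, 0.302], [-0.052, 0.205, 0.293], [-0.054, 0.215, 0.284], [-0.057, 0.225, 0.275]]
[[-0.058, 0.229, 0.259], [-0.06, 0.238, 0.25], [-0.062, 0.247, 0.24], [-0.064, 0.256, 0.231], [-0.066, 0.265, 0.221], [-0.069, 0.273, 0.211], [-0.071, 0.281, 0.2], [-0.072, 0.289, 0.19], [-0.074, 0.296, 0.179], [-0.076, 0.303, 0.168], [-0.078, 0.31, 0.157], [-0.08, 0.317, 0.146], [-0.081, 0.323, 0.135], [-0.083, 0.329, 0.124], [-0.084, 0.335, 0.112], [-0.086, 0.341, 0.101], [-0.087, 0.346, 0.089], [-0.088, 0.351, 0.077], [-0.089, 0.355, 0.066], [-0.09, 0.359, 0.054]]
```

Emit:
drive_tool(
  targets=[5,-0.024,0.097,0,0,5,-0.024,0.097,0,0,5,-0.024,0.097,0,0,5,-0.024,0.097,0,0,5,-0.024,0.097,0,0,5,0,0,0,0],
)

```text
time: 10.0
tcp_pos: [0.6135, -0.0736, 0.0695]
ee_rot: [0.002, 0.615, 0.788, -0.001]
wrist_force: [2.1, -15.9, -1.7]
grip_width: 0.05
grip_force: 8.0
```

Emit:
drive_tool(
  targets=[5,-0.012,0.05,0,0,5,0,-0.01,0.4,0,5,0.003,-0.012,0.39,0,5,0,0,0.39,0,5,-0.003,0.011,0.387,0,5,-0.006,0.023,0.383,0,5,-0.009,0.034,0.38,0,5,-0.011,0.046,0.376,0,5,-0.014,0.057,0.372,0,5,-0.017,0.069,0.367,0,5,-0.02,0.08,0.362,0,5,0,0,0,0],
)

```text
time: 11.2
tcp_pos: [0.6129, -0.0701, 0.1084]
ee_rot: [0.002, 0.615, 0.788, -0.001]
wrist_force: [1.1, -15.3, 1.4]
grip_width: 0.0501
grip_force: 7.5
```

```bash
python3 bk.py
```

```text
[ 0.6129 -0.0701  0.1084] [  1.1 -15.3   1.4] S -0.1388
363 tilt 0.2816825804640089 [-0.28937692  0.0008548   0.07968644] [-0.04128413 -0.00205017] [-0.02468377  0.0602748 ] [0.07794664 0.0924484 ]
```

Emit:
drive_tool(
  targets=[5,-0.023,0.1,0.366,0,5,-0.026,0.115,0.36,0,5,-0.029,0.127,0.354,0,5,-0.032,0.13,0.348,0,5,-0.035,0.14,0.341,0,5,-0.038,0.151,0.334,0,5,-0.041,0.162,0.326,0,5,0,0,0,0],
)

```text
time: 12.05
tcp_pos: [0.6109, -0.0605, 0.1331]
ee_rot: [0.003, 0.615, 0.788, -0.0]
wrist_force: [2.1, -13.9, 5.3]
grip_width: 0.05
grip_force: 7.0
```

```bash
python3 bk.py
```

```text
[ 0.6109 -0.0605  0.1331] [  2.1 -13.9   5.3] S -0.129
146 tilt 0.49089367595136735 [-0.53453662 -0.01303535  0.07639545] [-0.02569705 -0.00190737] [-0.00850229  0.06096821] [0.07466518 0.09000907]
```

Emit:
drive_tool(
  targets=[5,-0.044,0.173,0.318,0,5,-0.046,0.184,0.31,0,5,-0.049,0.195,0.302,0,5,-0.052,0.205,0.293,0,5,-0.054,0.215,0.284,0,5,-0.057,0.225,0.275,0,5,-0.058,0.229,0.259,0,5,-0.06,0.238,0.25,0,5,-0.062,0.247,0.24,0,5,-0.064,0.256,0.231,0,5,0,0,0,0],
)

```text
time: 13.2
tcp_pos: [0.6057, -0.0385, 0.1613]
ee_rot: [0.003, 0.615, 0.788, 0.0]
wrist_force: [1.6, -12.0, 9.9]
grip_width: 0.0499
grip_force: 7.5
```

```bash
python3 bk.py
```

```text
[ 0.6057 -0.0385  0.1613] [  1.6 -12.    9.9] S -0.1064Traceback (most recent call last):
  File "bk.py", line 8, in <module>
    print(bk.sum(),'tilt',np.arctan(-co[0]),co,np.percentile(S[bk],[2,98]),np.percentile(B[bk],[2,98]),np.percentile(z[bk],[2,98]))
                                               ~~~~~~~~~~~~~^^^^^^^^^^^^^^
    return _quantile_unchecked(
        a, q, axis, out, overwrite_input, method, keepdims, weights)
    return _ureduce(a,
                    func=_quantile_ureduce_func,
    ...<5 lines>...
                    overwrite_input=overwrite_input,
                    method=method)
    r = func(a, **kwargs)
    result = _quantile(arr,
                       quantiles=q,
    ...<2 lines>...
                       out=out,
                       weights=wgt)
    slices_having_nans = np.isnan(arr[-1, ...])
                                  ~~~^^^^^^^^^
IndexError: index -1 is out of bounds for axis 0 with size 0
```

Emit:
drive_tool(
  targets=[5,-0.066,0.265,0.221,0,5,-0.069,0.273,0.211,0,5,-0.071,0.281,0.2,0,5,-0.072,0.289,0.19,0,5,-0.074,0.296,0.179,0,5,-0.076,0.303,0.168,0,5,-0.078,0.31,0.157,0,5,-0.08,0.317,0.146,0,5,0,0,0,0],
)

```text
time: 14.15
tcp_pos: [0.6001, -0.0147, 0.1766]
ee_rot: [0.003, 0.615, 0.788, 0.001]
wrist_force: [1.8, -9.3, 15.6]
grip_width: 0.0498
grip_force: 8.8
```

Emit:
drive_tool(
  targets=[5,-0.081,0.323,0.135,0,5,-0.083,0.329,0.124,0,5,-0.084,0.335,0.112,0,5,-0.086,0.341,0.105,0,5,-0.087,0.346,0.1,0,5,-0.088,0.351,0.09,0,5,0,0,0,0],
)

```text
time: 14.85
tcp_pos: [0.5951, 0.0062, 0.1835]
ee_rot: [0.003, 0.615, 0.788, 0.001]
wrist_force: [-0.6, -5.9, 17.6]
grip_width: 0.05
grip_force: 9.5
```

```bash
python3 path.py 1.24 1.56 10 2.3
python3 - <<'E'
from h import *
img,P,c=cloud('side'); cv2.imwrite('pics/s4.png',cv2.resize(img[130:260,200:350],(800,600),interpolation=cv2.INTER_CUBIC))
E
```

```text
[[-0.096, 0.382, 0.071], [-0.097, 0.387, 0.057], [-0.098, 0.391, 0.043], [-0.099, 0.395, 0.03], [-0.1, 0.399, 0.016], [-0.101, 0.402, 0.002], [-0.102, 0.405, -0.012], [-0.102, 0.407, -0.025], [-0.103, 0.409, -0.039], [-0.103, 0.411, -0.053]]
```

View pics/s4.png

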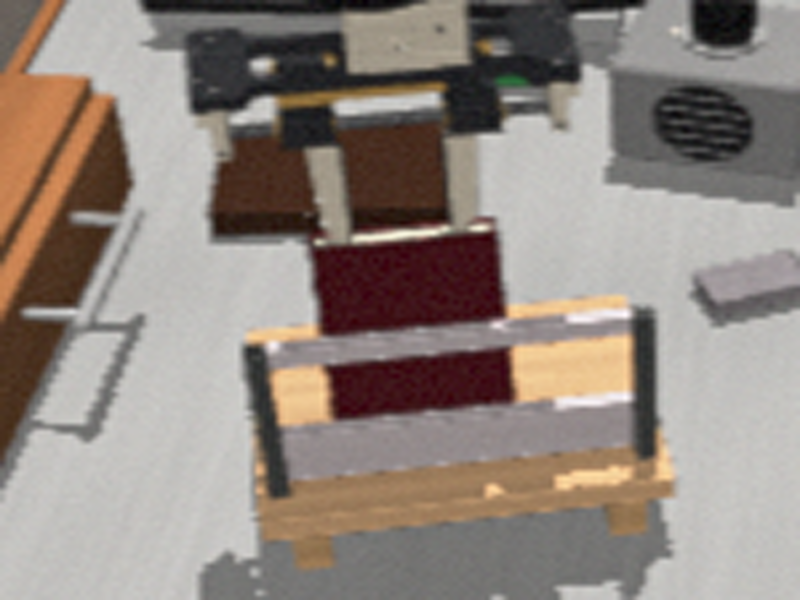

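Emit:
drive_tool(
  targets=[5,-0.096,0.382,0.071,0,5,-0.097,0.387,0.057,0,5,-0.098,0.391,0.045,0,5,-0.099,0.395,0.04,0,5,-0.1,0.399,0.04,0,5,-0.1,0.402,0.03,0,5,-0.1,0.405,0.03,0,5,0,0,0,0],
)

```text
time: 15.7
tcp_pos: [0.5878, 0.035, 0.1863]
ee_rot: [0.002, 0.615, 0.788, 0.002]
wrist_force: [0.6, -0.0, 16.4]
grip_width: 0.0502
grip_force: 8.2
```

Emit:
drive_tool(
  targets=[5,-0.1,0.405,0.03,0,5,-0.1,0.405,0.03,0,5,-0.08,0.3,0.03,0,5,0,0,0,0],
)

```text
time: 16.1
tcp_pos: [0.5842, 0.0462, 0.1856]
ee_rot: [0.001, 0.615, 0.788, 0.001]
wrist_force: [0.8, 1.3, 8.2]
grip_width: 0.0501
grip_force: 3.7
```

Run:
```python
from h import *
s=sensors.sense();p=s['tcp_pos'];print(p,'S',-.2436*p[0]+.9699*p[1]+.0785)
img,P,c=cloud('side'); cv2.imwrite('pics/s5.png',cv2.resize(img[130:260,200:350],(800,600),interpolation=cv2.INTER_CUBIC))
```

```text
[0.58415863 0.04617344 0.18558703] S -0.01901742049037465
```

View pics/s5.png

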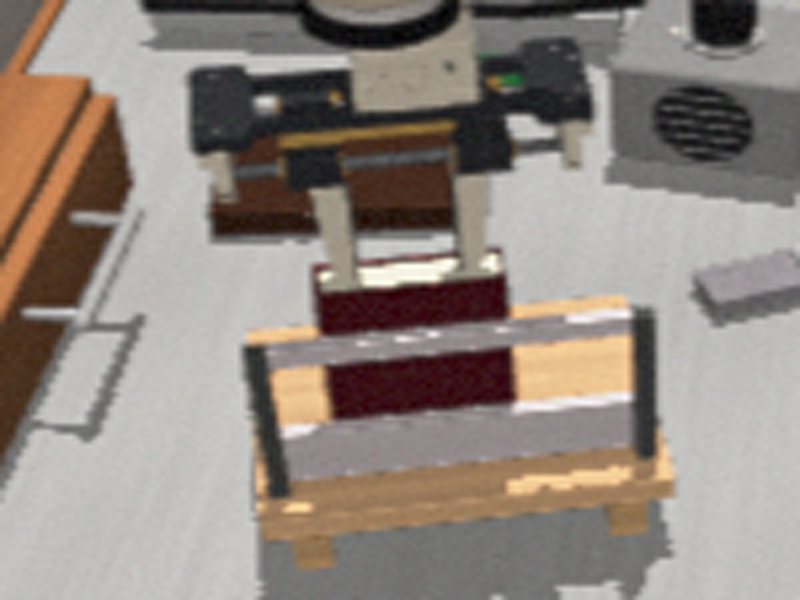

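Emit:
drive_tool(
  targets=[5,0,0,0.3,0,5,0,0,0.5,0,5,0,0,2,0,5,0.6,-2.4,0,0,5,0.6,-2.4,0,0,5,0,0,0,0],
)

```text
time: 16.75
tcp_pos: [0.5958, -0.0046, 0.2126]
ee_rot: [0.0, 0.616, 0.788, -0.0]
wrist_force: [0.1, -0.2, 0.2]
grip_width: 0.0499
grip_force: 0.0
```

```bash
cat > bk2.py <<'E'
from h import *
s=sensors.sense();p=s['tcp_pos'];print(p.round(4),'S',round(float(-.2436*p[0]+.9699*p[1]+.0785),4))
a=np.radians(14.1); e=np.array([np.cos(a),np.sin(a)]); n=np.array([-np.sin(a),np.cos(a)])
img,P,c=cloud('top')
S=P[...,:2]@n+.0785; B=P[...,:2]@e-.5615; z=P[...,2]
for lo,hi in [(.176,.195)]:
    m=(z>lo)&(z<hi)&(np.abs(B)<.1)&(S>-.06)&(S<.04)
    if m.sum()>20:
        rc=cv2.minAreaRect(np.c_[B[m],S[m]].astype(np.float32)*1000); print(m.sum(),rc,np.median(z[m]))
b,g,r=[img[...,i].astype(int) for i in range(3)]
m=(r>1.6*g)&(r>1.5*b)&(z>.055)&(z<.25)&(np.abs(B)<.1)&(S>-.2)&(S<.03); print('red',m.sum(),np.percentile(S[m],[2,50,98]) if m.any() else '')
E
python3 bk2.py
```

```text
[ 0.5958 -0.0046  0.2126] S -0.0711
68 ((57.316619873046875, -17.036907196044922), (26.798158645629883, 15.288984298706055), 74.6652603149414) 0.18154434077815979
red 0
```

Emit:
drive_tool(
  targets=[5,0.12,-0.485,-2,0,5,0,0,-2.5,0,5,0,0,-2.5,0,5,0,0,0,0,5,-0.24,0.97,0,0,5,-0.24,0.97,0,0,5,-0.24,0.97,0,0,5,-0.1,0.4,0,0,5,-0.036,0.145,0,0,5,-0.036,0.145,0,0,5,0,0,0,0],
)

```text
time: 17.9
tcp_pos: [0.5882, 0.0281, 0.143]
ee_rot: [0.001, 0.615, 0.788, -0.0]
wrist_force: [1.2, -3.9, 1.9]
grip_width: 0.0501
grip_force: 1.6
```

Emit:
drive_tool(
  targets=[5,-0.024,0.097,0,0,5,0,0,0,0,5,0.024,-0.097,0,0,5,0.12,-0.485,0,0,5,1.1,-4.4,0,0,5,1.1,-4.4,0,0,5,0,-4,4,0,5,-2,-4,4,0,5,0,0,0,0],
)

```text
time: 18.8
tcp_pos: [0.5949, -0.1369, 0.2154]
ee_rot: [0.003, 0.617, 0.787, 0.001]
wrist_force: [0.6, 0.5, 0.6]
grip_width: 0.0498
grip_force: 0.0
```

```bash
python3 bk2.py
python3 - <<'E'
from h import *
img,P,c=cloud('side'); cv2.imwrite('pics/s6.png',cv2.resize(img[130:260,200:350],(800,600),interpolation=cv2.INTER_CUBIC))
p=sensors.sense()['tcp_pos']; print('to knob',np.array([.4495,-.3657])-p[:2], p, sensors.sense()['joints'])
E
```

```text
[ 0.5949 -0.1369  0.2154] S -0.1991
508 ((16.86780548095703, -14.975274085998535), (29.808391571044922, 97.88609313964844), 89.92765045166016) 0.1817805803149119
red 8 [-0.02972946 -0.02901529 -0.02797493]
to knob [-0.14473123 -0.23236809] [ 0.59423123 -0.13333191  0.21140063] [-2.97389749e-01  4.64528344e-01  1.49964604e+00  5.68354806e-04
  1.17689220e+00 -5.41032038e-01]
```

View pics/s6.png

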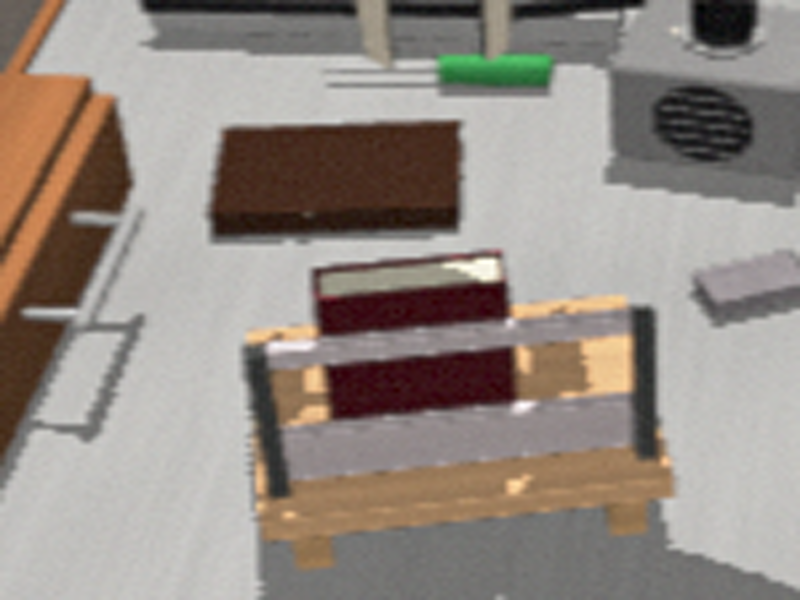

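Emit:
drive_tool(
  targets=[5,-1.81,-2.905,0,0.143,5,-1.81,-2.905,0,0.143,5,-1.81,-2.905,0,0.143,5,-1.81,-2.905,0,0.143,5,-1.81,-2.905,0,0.143,5,-1.81,-2.905,0,0.143,5,-1.81,-2.905,0,0.143,5,-1.81,-2.905,0,0.143,5,0,0,-3,0,5,0,0,-3,0,5,0,0,0,0,5,0,0,0,0],
)

```text
time: 20.1
tcp_pos: [0.4499, -0.3644, 0.1509]
ee_rot: [-0.001, 0.09, 0.996, 0.001]
wrist_force: [0.2, 0.7, 0.3]
grip_width: 0.05
grip_force: 0.0
```

Run:
```python
from h import *
s=sensors.sense(); p=s['tcp_pos']; M=rot(s['ee_rot']); print(p,'tool y deg',np.degrees(np.arctan2(M[1,1],M[0,1])),s['joints'][5])
img,P,c=cloud('wrist')
for q in optics.landmark_of('wrist','knob_grip')[:2]: print(q)
x,y,z=P[...,0],P[...,1],P[...,2]
m=(x>.40)&(x<.50)&(y>-.42)&(y<-.31)&(z>.112)&(z<.126)
print(cv2.minAreaRect(P[m][:,:2].astype(np.float32)*1000) if m.sum()>10 else m.sum())
```

```text
[ 0.44989966 -0.36435399  0.15086835] tool y deg 79.64342472977792 -2.1513816334703346
{'point': [215.9, 320.1], 'score': 0.65}
((448.4626770019531, -362.9417724609375), (11.963081359863281, 43.79716873168945), 79.92780303955078)
```

Emit:
drive_tool(
  targets=[5,0,0,-2.5,0,5,0,0,-2.3,0,5,0,0,-0.3,0,5,0,0,0,0,0,0,0,0,0,0,0,0,0,0,0,0,0,0,0,0,0,0,0,0,0,0,0,0,0],
  force=25,
)

```text
time: 21.1
tcp_pos: [0.4496, -0.3653, 0.1005]
ee_rot: [0.0, 0.091, 0.996, -0.0]
wrist_force: [-0.4, -0.4, -0.3]
grip_width: 0.0143
grip_force: 0.0
```

Emit:
drive_tool(
  targets=[0,0,0,0,0,0,0,0,0,0,0,0,0,0,0,0,0,0,0,0,0,0,0,0,-0.12,0,0,0,0,-0.12,0,0,0,0,-0.12,0,0,0,0,-0.12,0,0,0,0,-0.12,0,0,0,0,-0.12],
)

```text
time: 22.1
tcp_pos: [0.4494, -0.3656, 0.1004]
ee_rot: [0.0, 0.438, 0.899, -0.0]
wrist_force: [-2.1, -1.3, 3.3]
grip_width: 0.0117
grip_force: 25.0
```

Emit:
drive_tool(
  targets=[0,0,0,0,-0.12,0,0,0,0,-0.12,0,0,0,0,-0.12,0,0,0,0,-0.1,0,0,0,0,-0.06,0,0,0,0,0,0,0,0,0,0],
)

```text
time: 22.8
tcp_pos: [0.4492, -0.3657, 0.1004]
ee_rot: [0.0, 0.652, 0.759, -0.0]
wrist_force: [-3.7, -2.6, 3.6]
grip_width: 0.0123
grip_force: 25.3
```

Run:
```python
from h import *
s=sensors.sense(); M=rot(s['ee_rot']); print('turn',np.radians(79.7)-np.arctan2(M[1,1],M[0,1]),s['ft_torque'],s['wrist_force'])
img,P,c=cloud('wrist'); x,y,z=P[...,0],P[...,1],P[...,2]
m=(x>.40)&(x<.50)&(y>-.42)&(y<-.31)&(z>.112)&(z<.126)
print(cv2.minAreaRect(P[m][:,:2].astype(np.float32)*1000) if m.sum()>10 else m.sum())
```

```text
turn 1.2394864878342726 [-0.60406098  0.73217316  0.40114629] [-3.67356589 -2.56134364  3.63044958]
((447.0335693359375, -358.669677734375), (33.82255172729492, 35.12925720214844), 59.7753791809082)
```

Emit:
drive_tool(
  targets=[6,0,0,0,0,6,0,0,0,0,6,0,0,0,0,6,0,0,0,0,6,0,0,0,0,6,0,0,0,0,6,0,0,2,0,6,0,0,4,0,6,0,0,4,0,6,-2,0,4,0,6,-4,0,0,0,6,-4,0,0,0,6,-4,0,0,0,6,-4,0,0,0,6,0,0,0,0,6,0,0,0,0],
)

```text
time: 24.45
tcp_pos: [0.2694, -0.3652, 0.2405]
ee_rot: [0.0, 0.653, 0.757, 0.0]
wrist_force: [0.3, 0.1, -0.7]
grip_width: 0.0601
grip_force: 0.0
```

```bash
python3 bk2.py
python3 - <<'E'
from h import *
img,P,c=cloud('top'); x,y,z=P[...,0],P[...,1],P[...,2]
m=(x>.41)&(x<.49)&(y>-.41)&(y<-.32)&(z>.112)&(z<.126)
print(cv2.minAreaRect(P[m][:,:2].astype(np.float32)*1000) if m.sum()>10 else m.sum(), sensors.sense()['time'])
for n in ['album','brush','weight','jar','screwdriver']:
    for k in optics.masks_of('top',n)[:1]: print(n,np.nanmedian(P[k['pixels']],0).round(3))
E
```

```text
[ 0.2694 -0.3652  0.2405] S -0.3413
512 ((17.174381256103516, -14.930390357971191), (29.888853073120117, 97.69622802734375), 89.97305297851562) 0.1817875233999447
red 10 [-0.02936582 -0.02870093 -0.01399228]
((449.0094909667969, -365.9775085449219), (13.249733924865723, 44.130531311035156), 77.9338607788086) 24.55
album [ 0.694 -0.271  0.021]
brush [ 0.376 -0.186  0.017]
weight [ 0.449 -0.361  0.102]
jar [0.741 0.286 0.045]
screwdriver [ 0.617 -0.416  0.021]
```

```bash
python3 -c "
from bench import ticket; print(ticket.sign_off())"
```

```text
the job is handed in; nothing more can be done
None
```

I handed the job in: the book stands upright and flush against the cross bars, and the blower's knob was turned about 1.24 rad to its stop and has sprung back to about 0.03 rad. My first try at tipping the book slipped and it fell back onto the deck. The album, brush and jar read unmoved at the end; I did not re-measure the screwdriver, weight, offcut or folder. No verdict came back.

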